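# Start a slide scan

### The arm

A 6-joint arm with a two-finger parallel gripper is mounted at the origin on the work surface. World frame = base frame: x ahead of the robot, y to its left, z up, the work surface at z = 0. Lengths are in m, angles in rad, forces in N, time in s.
With the tool pointing down it reaches from about 0.3 to 0.775 m from the base axis. Payload 14.6 kg.
Tool frame: the origin (TCP) lies between the finger pads; the fingertips stand 14 mm ahead of it and the grasp point (between the pads) lies 5 mm behind it; z points along the fingers, y is the line along which they close (so a half turn about z gives the same grasp; the last joint's range is limited). The gripper opens to 94 mm and grips with 3 to 60 N. Pads are 16 mm wide; open, the fingers measure 119 mm over their backs; the gripper's body (75 mm by 177 mm) begins 78 mm behind the grasp point.
Start: joints at [-1.295, 0.3, 1.521, -0, 1.321, -0.067], TCP at [0.185, -0.518, 0.219] pointing down, gripper open.
Joint ranges: [-3.03, 3.03], [-0.79, 2.21], [0.23, 2.52], [-1.04, 4.18], [0, 3.07], [-2.55, 2.55]. Speed limits (rad/s): [2.22, 2.22, 2.57, 3.14, 3.14, 3.14].

### API

Orientations are given as a unit quaternion [x, y, z, w].
In Python, from station import arm gives the robot as it stands. The module is installed in compiled form; this text tells all that it offers.
- The arm moves only by the tool step_arm, never from a script. Its argument "plan" is text: rows parted by semicolons, each of 7 numbers parted by spaces: the shift along the tool's x, y, z normalised to -1 to 1, where 1 is 0.4 m, then the turn, a rotation vector about the tool's x, y, z normalised to -1 to 1, where 1 is 360 degrees, then the closure, from -1 (fully open) to 1 (shut). A call has exactly 10 rows; each row shifts and turns the commanded pose from where the row before left it, along the tool's axes as they then stand; what a row does not reach is not made up. A row lasts 1/12 s, in which the tool goes at most 41.7 mm and 7.16 degrees, less where a joint would pass 70% of its speed; a pose out of reach is approached as far as the arm can. A call with a number of a shift or a turn outside -1 to 1 is refused whole. A call with a gripper value outside its range is refused whole. The fingers move at their own pace and stop on an object; "newtons" is the grip in N (left out, the last holds). Time passes only in rows, so rows that do not move let the fingers close, or fill a call up. It gives the time, the measured TCP pose, the force, the opening and the grip force at its end, in the units of the state.
- arm.state(): the state, without advancing time (a new reading comes with each control period).
- arm.get_image(name): name is "scene" or "top" or "wrist"; returns the picture (400x640x3 uint8, red, green, blue); there is no depth.
- arm.camera_info(name): a dict with "fx", "fy", "cx", "cy" (pixels), "k1" (the pictures are not rectified: a ray, as slopes to the right and down, at radius r is drawn at 1 + k1 r^2 times it, then the intrinsics apply), "origin" and "orientation" of the camera in the world. Camera axes: x right, y up, looking along -z (the intrinsics and any distortion apply to the point x, -y, -z); pixel columns grow to the right and rows downward; lengths in m; the calibration is good to about 2 mm. A picture is of the moment at which its call begins: read the wrist's pose just before it. camera_info takes no time and is no camera call; for the wrist camera it gives the pose at the moment of the call.
- arm.hand_in(): hands the job in; it is judged then, once.
The state is a dict: "time": time; "joint_pos": joint angles; "joint_vel": joint speeds; "effort": joint torques, N m; "tcp_pos": TCP position; "eef_rot": TCP orientation; "wrist_force": force on the tool from outside, world axes, zero at the start; "torque": the same for the moment, N m; "gripper_width": finger opening in m; "gripper_force": force on a finger pad.
Only numpy, scipy, OpenCV 4.12 (cv2) and the standard library are available. Lean on these libraries where they do the work, as an engineer would, in place of code of your own. Each camera call takes 0.05 s, during which the arm holds its last target. There are 200 camera calls.

### The job

Start a scan on the slide scanner by pressing and pushing with the fingertips: first switch the power box on by pressing down the raised half of its black rocker, then push the scanner's open loading tray fully home, then press the wide key of the keypad all the way down, let it come up again and move clear. Nothing is to be picked up: the keypad stays lying where it is, its two small round keys are not pressed, and everything else on the bench is left where it stands.

Things in the scene. Friction and masses are not known exactly. Their poses are not given: they have to be found in the camera images.
- scanner: White slide scanner fixed to the bench, 260 deep (x) x 220 wide (y); front deck 98 high, rear hood 145 high starting 120 behind the front face. Origin: centre of its underside. Its front face (x = -130 mm) looks along its own -x, roughly to the robot; the loading tray comes out of that face.
- tray (a joint): Loading tray of the scanner, m: 0 = fully home, grows as it comes out along the scanner's -x (up to 0.08). It starts 45 to 75 mm out. Slides with about 2.5 N of friction, no spring; stays where left; hard stop at home. Tray body 112 wide, carries three glass slides.
- tray_front (a point): Centre of the outer face of the tray's upright front panel (grey, 124 wide, 40 high, 8 thick, its lower edge 46 and upper edge 86 above the bench). Pushing it along the scanner's +x closes the tray. When home this face stands 12 mm proud of the scanner's front. Axes as the scanner's.
- power_box: White mains box fixed to the bench, 110 (x) x 75 (y) x 50 high, with one large black paddle rocker on top. Origin: centre of its underside; it may lie at any yaw.
- rocker (a joint): Power rocker, rad: 0 = off, 0.30 = fully on (hard stop). A shallow V of two facets, each 26 long, 30 wide; the pivot line between them lies along the box's y, 64 high over the box's centre. Off: the box's +x half is raised 0.30 rad (outer edge 8 higher), the other is level. On: the +x half is level. Takes about 3 N near its outer edge, no spring, stays where left.
- rocker_raised (a point): Point on the surface of the rocker's raised (on) half, 20 mm out from the pivot; moves with it, ending at 64 mm height when on.
- keypad: Loose black desk keypad, 66 (x) x 150 (y) x 26 high, about 0.5 kg, lying flat. Origin: centre of its underside. Three white keys in a row along its y, each with 5 mm of travel, springing back.
- wide_key (a joint): Scan key, travel in m: 0 = up, 0.005 = fully down (about 5 N, starting at about 2 N). The single wide rectangular key, 26 (x) x 38 (y), centred 45 mm from the keypad's centre on its -y side.
- wide_key_top (a point): Centre of the wide key's top face, 35 mm above the bench when up.
- round_key_a (a joint): Small round key (18 across), top 33 mm above the bench, at y = +14 mm on the keypad: not to be pressed; travel in m, as the wide key.
- round_key_b (a joint): Small round key (18 across), top 33 mm above the bench, at y = +50 mm on the keypad: not to be pressed; travel in m, as the wide key.
- dishes: Bystander, loose: stack of three clear lidded culture dishes, 90 across, 45 tall. Origin: centre of its underside. Leave alone.
- timer: Bystander, loose: white bench timer lying flat, 60 x 60 x 22. Origin: centre of its underside. Leave alone.
- pot: Bystander, loose: small white-capped pot, 48 across, 55 tall. Origin: centre of its underside. Leave alone.
- slide_box: Bystander, loose: wooden slide box, 85 x 90 x 34. Origin: centre of its underside. Leave alone.
- jar: Bystander, loose: capped jar, 64 across, 80 tall. Origin: centre of its underside. Leave alone.
- tube_rack: Bystander, loose: green rack of capped tubes, 90 x 120, 80 tall. Origin: centre of its underside. Leave alone.
- reagent: Bystander, loose: reagent bottle, 72 across, 90 tall. Origin: centre of its underside. Leave alone.
- mouse: Bystander, loose: black computer mouse, about 80 x 60 x 34. Origin: centre of its underside. Leave alone.
Things that resemble listed ones, but are neither listed nor needed, are in the scene too. What is shaped like the keypad but red is not meant.

How it is judged:
By the outcome, as a careful person would: the job done as asked, in the order asked, and still so for the second after the job is handed in, with the robot touching nothing.
It also fails if it takes over 48 s, if anything falls off the work surface, if the arm or the gripper's body presses on something with over 40 N, if the wrist force passes 120 N, or if a joint passes its speed limit or range.

## Working session

There is one attempt and no reset: what is moved stays moved. The work goes in short steps, Python scripts to look and compute and a tool call to move; the robot and the scene stay as the last step left them, time stands still between calls to the robot, and variables do not carry over. Pictures are saved under pics/ and viewed, at most 10 in all, crops included, and the job is handed in when it is done.

Besides the shell and the picture viewer there is one more tool, called after "Request:" as name(argument=value, ...) on one line, values as JSON. step_arm: Moves the arm, as the interface text tells. Its arguments: {"type":"object","properties":{"plan":{"type":"string"},"newtons":{"type":"number"}},"required":["plan"]}

```bash
mkdir -p pics; python3 - <<'E'
from station import arm
import cv2,json
s=arm.state(); print(s['time'],s['tcp_pos'],s['eef_rot'],s['gripper_width'])
for n in('top','scene'):
    im=arm.get_image(n); cv2.imwrite(f'pics/{n}0.png',im[:,:,::-1]); print(n,arm.camera_info(n))
E
```

```text
0.0 [ 0.18481834 -0.51776235  0.21889983] [ 9.85343808e-01  1.70579134e-01 -6.07317422e-05 -5.79066323e-04] 0.09462488940009962
top {'fx': 389.4885423855753, 'fy': 389.4885423855753, 'cx': 322.7561472435973, 'cy': 198.8932780387838, 'k1': 0.022428138979123956, 'origin': array([0.38869091, 0.01417566, 1.15894382]), 'orientation': array([-0.05959709,  0.06273368,  0.71380765, -0.69497576])}
scene {'fx': 410.19267693141853, 'fy': 410.19267693141853, 'cx': 319.2328436878177, 'cy': 196.32213089450065, 'k1': -0.00750177694336245, 'origin': array([ 1.34770221, -0.24481844,  1.02658797]), 'orientation': array([0.27509416, 0.2032841 , 0.56352367, 0.75195735])}
```

View pics/top0.png

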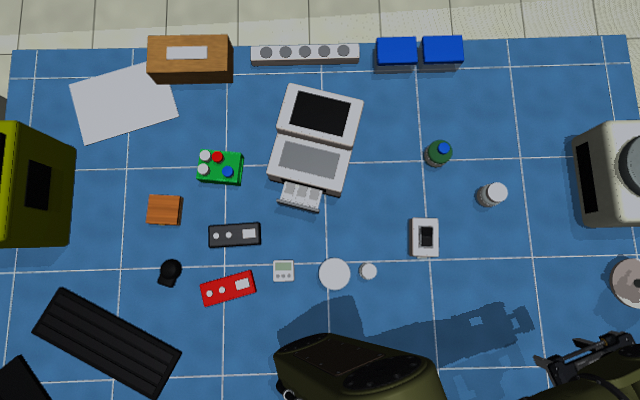

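View pics/scene0.png

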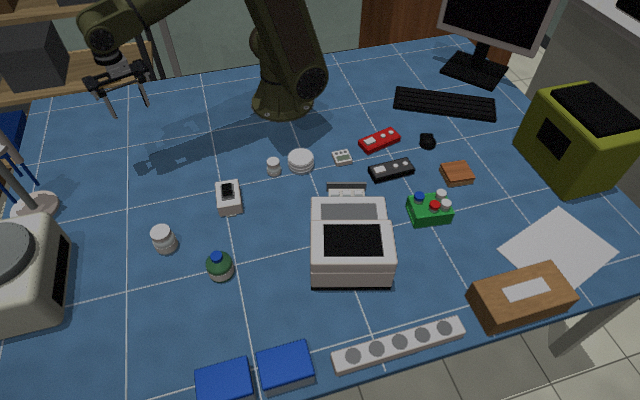

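The top view shows the scanner at (315,140) with its tray front at (302,200), and the power box at (424,237) with its rocker at (426,237). The black keypad is at (234,235) with its wide key at (249,233). The red keypad at (228,288) is the decoy. Next I measure these and enlarge crops of them.

```bash
cat > h.py <<'E'
import numpy as np,cv2
from scipy.spatial.transform import Rotation as R
def cast(ci,uv,z):
    """pixels -> world points on plane z"""
    uv=np.atleast_2d(np.float64(uv))
    K=np.array([[ci['fx'],0,ci['cx']],[0,ci['fy'],ci['cy']],[0,0,1]])
    p=cv2.undistortPoints(uv[:,None],K,np.array([ci['k1'],0,0,0]))[:,0]
    d=R.from_quat(ci['orientation']).apply(np.c_[p[:,0],-p[:,1],-np.ones(len(p))])
    o=np.array(ci['origin']); return o+d*((z-o[2])/d[:,2])[:,None]
def rects(im,mask,box,z,ci,amin=15):
    """min-area rects of mask blobs in box (u0,v0,u1,v1), in world mm on plane z"""
    m=np.zeros(mask.shape,np.uint8); u0,v0,u1,v1=box; m[v0:v1,u0:u1]=mask[v0:v1,u0:u1]
    for c in cv2.findContours(m,cv2.RETR_EXTERNAL,cv2.CHAIN_APPROX_NONE)[0]:
        if cv2.contourArea(c)<amin: continue
        w=cast(ci,c[:,0],z)[:,:2]*1000; r=cv2.minAreaRect(w.astype(np.float32))
        print('px',c[:,0].mean(0).round(),'c',np.round(r[0],1),'size',np.round(r[1],1),'ang',round(r[2],1))
E
python3 - <<'E'
from h import *; from station import arm
ci=arm.camera_info('top'); im=cv2.imread('pics/top0.png'); hsv=cv2.cvtColor(im,cv2.COLOR_BGR2HSV)
g=im.max(2); white=((hsv[...,1]<60)&(g>140)).astype(np.uint8); dark=(g<70).astype(np.uint8)
print('keypad');rects(im,dark,(200,210,270,255),.026,ci);print('keys');rects(im,white,(200,210,270,255),.034,ci)
print('box');rects(im,white,(400,205,450,265),.05,ci);print('rocker');rects(im,dark,(413,222,437,254),.066,ci)
print('scanner');rects(im,white,(260,70,370,215),.098,ci)
a=cv2.resize(im[60:220,255:375],None,fx=3.3,fy=3.3,interpolation=2)
b=cv2.resize(im[205:265,395:455],None,fx=4.4,fy=4.4,interpolation=2); c=cv2.resize(im[205:265,200:270],None,fx=4.4,fy=4.4,interpolation=2)
o=np.zeros((560,720,3),np.uint8); o[:a.shape[0],:a.shape[1]]=a; o[:264,400:664]=b; o[270:534,400:708]=c
cv2.imwrite('pics/crop0.png',o)
E
```

```text
keypad
px [234. 235.] c [488.5 266.2] size [ 66.1 151.8] ang 2.3
keys
px [216. 235.] c [488.2 317.9] size [14.6 13.9] ang 44.8
px [228. 234.] c [488.6 282.1] size [14.6 13.9] ang 44.6
px [249. 233.] c [491.3 221.9] size [35.2 23.1] ang 88.4
box
px [425. 260.] c [ 398.7 -274.2] size [137.2  16.6] ang 85.7
px [425. 236.] c [ 466.3 -282.1] size [ 71.2 109.2] ang 86.0
rocker
px [426. 236.] c [ 466.9 -280.2] size [34.  50.3] ang 88.5
scanner
px [301. 195.] c [587.5  67.5] size [108.1  52.5] ang 74.3
px [316. 162.] c [673.6  17.2] size [273.9 120.3] ang 74.2
px [319. 102.] c [852.7   1. ] size [226.  204.7] ang 74.2
```

View pics/crop0.png

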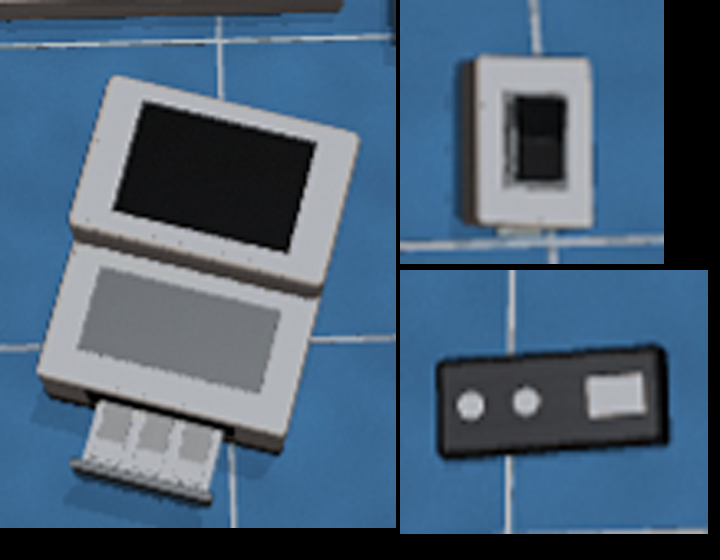

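The crop confirms the black keypad, with its wide key at the right (top px 249,233), and the three slides in the open tray. It doesn't settle which rocker half is raised, so I'll check that with a scene crop and then from close by.

```bash
cat >> h.py <<'E'
def go(tgt,yaw=None):
    """print tool-axis shift and z turn (units) from measured pose; turn first, then shift"""
    from station import arm
    s=arm.state(); r=R.from_quat(s['eef_rot']); x=r.apply([1,0,0]); th=np.degrees(np.arctan2(x[1],x[0]))
    d=np.array(tgt)-s['tcp_pos']; q=th if yaw is None else yaw; c,n=np.cos(np.radians(q)),np.sin(np.radians(q))
    print('t',round(s['time'],2),'pos',s['tcp_pos'].round(4),'yaw',round(th,2),'tilt',r.apply([0,0,1]).round(4),'F',np.round(s['wrist_force'],1))
    print('turn units',round(-(q-th)/360,4),'shift units',np.round([(d[0]*c+d[1]*n)/.4,(d[0]*n-d[1]*c)/.4,-d[2]/.4],4))
E
python3 - <<'E'
from h import *; from station import arm
ci=arm.camera_info('top')
for z,n in((.046,'low'),(.086,'up')):print(n,cast(ci,[[277.1,201.5],[319.2,210.9]],z).round(4).tolist())
im=cv2.imread('pics/scene0.png')
cv2.imwrite('pics/crop1.png',np.hstack([cv2.resize(im[165:225,200:260],None,fx=6,fy=6,interpolation=2),cv2.resize(im[165:225,310:380],None,fx=6,fy=6,interpolation=2)]))
c=arm.camera_info('wrist');print(c['origin'],R.from_quat(c['orientation']).apply([0,0,-1]))
go([.467,-.282,.2],-4)
E
```

```text
low [[0.5792, 0.139, 0.046], [0.5485, 0.0178, 0.046]]
up [[0.5723, 0.1345, 0.086], [0.5427, 0.0177, 0.086]]
[ 0.26315697 -0.48868785  0.38431394] [-0.26947122 -0.09448535 -0.95836203]
t 0.1 pos [ 0.1848 -0.5178  0.219 ] yaw 19.64 tilt [-3.e-04  1.e-03 -1.e+00] F [-0.4  0.4  0.8]
turn units 0.0657 shift units [ 0.6626 -0.6373  0.0474]
```

View pics/crop1.png

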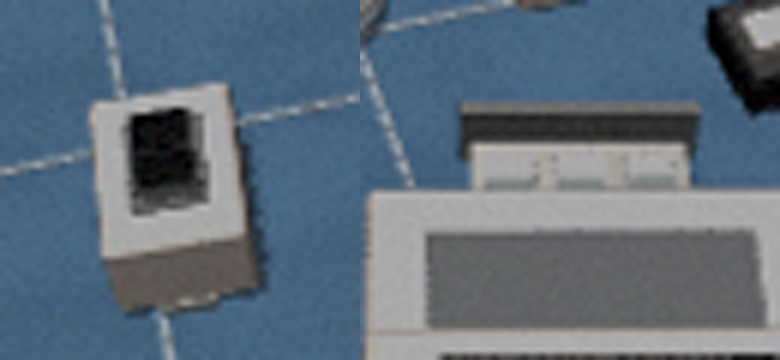

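The box's top measures 109x71 mm (given as 110x75). The tray's lower front edge measures 125 mm (given as 124), with its face centred at about (0.564, 0.078) and a yaw of about -15°. I'll move over the power box with the fingers shut and look from close by.

Request:
step_arm(plan="0 0 0 0 0 0.0164 1; 0 0 0 0 0 0.0164 1; 0 0 0 0 0 0.0164 1; 0 0 0 0 0 0.0164 1; 0.055 -0.053 0 0 0 0 1; 0.055 -0.053 0 0 0 0 1; 0.055 -0.053 0 0 0 0 1; 0.055 -0.053 0 0 0 0 1; 0.055 -0.053 0 0 0 0 1; 0.055 -0.053 0 0 0 0 1", newtons=10)

```text
time: 0.93
tcp_pos: [0.3262, -0.399, 0.2192]
eef_rot: [0.999, -0.035, -0.0, -0.0]
wrist_force: [-0.3, -0.4, 0.0]
gripper_width: 0.0306
gripper_force: 0.0
```

Request:
step_arm(plan="0.055 -0.053 0 0 0 0 1; 0.055 -0.053 0 0 0 0 1; 0.055 -0.053 0 0 0 0 1; 0.055 -0.053 0 0 0 0 1; 0.055 -0.053 0 0 0 0 1; 0 0 0 0 0 0 1; 0 0 0 0 0 0 1; 0 0 0 0 0 0 1; 0 0 0 0 0 0 1; 0 0 0 0 0 0 1")

```text
time: 1.77
tcp_pos: [0.4418, -0.3028, 0.2194]
eef_rot: [0.999, -0.035, -0.0, 0.0]
wrist_force: [-0.3, 1.7, 0.1]
gripper_width: 0.0004
gripper_force: 0.0
```

```bash
python3 - <<'E'
from h import *; from station import arm
go([.467,-.282,.2],-4)
im=arm.get_image('wrist')[:,:,::-1]; ci=arm.camera_info('wrist'); np.save('w1.npy',np.r_[ci['origin'],ci['orientation'],ci['fx'],ci['fy'],ci['cx'],ci['cy'],ci['k1']])
cv2.imwrite('pics/w1.png',im); print(arm.state()['gripper_width'])
E
```

```text
t 1.77 pos [ 0.4418 -0.3028  0.2194] yaw -4.05 tilt [-1.e-04 -0.e+00 -1.e+00] F [-0.3  1.7  0.1]
turn units -0.0001 shift units [ 0.0592 -0.0563  0.0486]
0.0005831399965270329
```

View pics/w1.png

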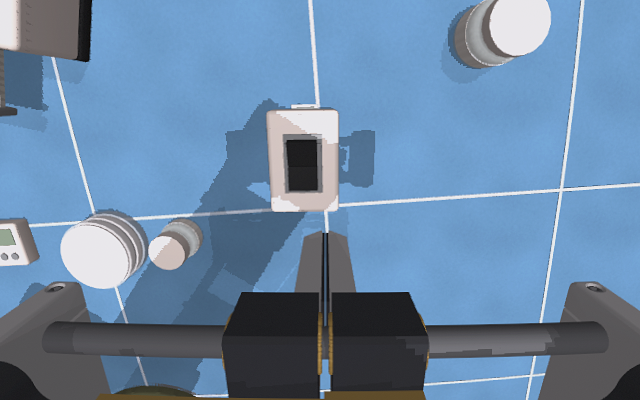

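The wrist view shows the box at (303,160) and its rocker at (303,165), with the shut fingertips at (325,237). I'll enlarge and brighten the rocker from all three views to tell which half is raised.

```bash
python3 - <<'E'
from h import *
def cr(f,u,v,w,h,k):
    a=cv2.imread(f)[v:v+h,u:u+w].astype(float); a=255*(np.clip(a/200,0,1))**.45
    return cv2.resize(a.astype(np.uint8),(int(w*k),int(h*k)),interpolation=2)
o=np.zeros((560,790,3),np.uint8)
for a,x in((cr('pics/w1.png',260,100,90,120,4.6),0),(cr('pics/scene0.png',212,170,35,50,9),420)): o[:a.shape[0],x:x+a.shape[1]]=a
cv2.imwrite('pics/crop2.png',o)
im=cv2.imread('pics/w1.png'); print(im[134:196:2,290:316].mean((1,2)).round().astype(int))
v=np.load('w1.npy'); ci=dict(origin=v[:3],orientation=v[3:7],fx=v[7],fy=v[8],cx=v[9],cy=v[10],k1=v[11])
print(v[:3],cast(ci,[[268,108],[337,112],[271,211],[338,211]],.05).round(4)[:,:2].tolist())
E
```

```text
[118 121 119  19  28  30  30  30  30  30  30  30  30  30  30  30  27  37
  36  36  36  36  35  35  35  35  35  34  60 137 199]
[ 0.52480723 -0.30737333  0.38483208] [[0.5227, -0.2498], [0.5138, -0.3188], [0.4135, -0.2401], [0.4084, -0.3136]]
```

View pics/crop2.png

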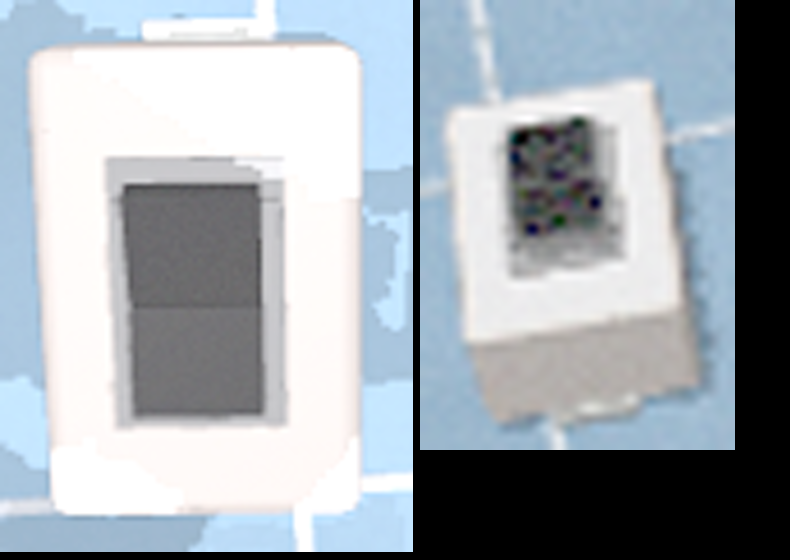

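```bash
python3 - <<'E'
from h import *
v=np.load('w1.npy'); ci=dict(origin=v[:3],orientation=v[3:7],fx=v[7],fy=v[8],cx=v[9],cy=v[10],k1=v[11])
f=lambda u,w,z:cast(ci,[[260+u/4.6,100+w/4.6]],z)[0]
p=f(196,307,.064); print('pivot',p)
for n,w in(('up',184),('low',415)):
    for z in(.064,.0717): print(n,z,np.linalg.norm(f(196,w,z)-f(196,307,z if z==.064 else .064))*1000)
    print('slant x-dist raised',(f(196,w,.0717)-p)*1000)
for w,a,b in((184,122,260),(307,130,262),(415,132,264)): print(w,[round(1000*np.linalg.norm(f(a,w,z)-f(b,w,z)),1) for z in(.064,.0717)])
print('frame',[f(u,w,.05)[:2].round(4).tolist() for u,w in((105,158),(285,158),(117,427),(287,427))])
print('box',cast(ci,[[303,110],[303,211.5]],.05).round(4).tolist())
E
```

```text
pivot [ 0.46300802 -0.28040047  0.064     ]
up 0.064 26.871158180814774
up 0.0717 28.81390965265986
slant x-dist raised [27.6048135  -2.98758447  7.7       ]
low 0.064 24.63202815799883
low 0.0717 23.791847042474288
slant x-dist raised [-22.46066357   1.51015816   7.7       ]
184 [np.float64(29.7), np.float64(29.0)]
307 [np.float64(29.0), np.float64(28.3)]
415 [np.float64(29.7), np.float64(28.9)]
frame [[0.4955, -0.2619], [0.4926, -0.3021], [0.4331, -0.2581], [0.4303, -0.298]]
box [[0.5182, -0.2848, 0.05], [0.4105, -0.2752, 0.05]]
```

The single oblique view is ambiguous, so I'll test the rocker's two outer edges in the scene view (seen from +x, about 45°), where 8 mm of height matters.

```bash
python3 - <<'E'
from h import *; from station import arm
ci=arm.camera_info('scene')
im=cv2.imread('pics/scene0.png').max(2); m=np.zeros_like(im); m[178:205,215:240]=(im[178:205,215:240]<75)
ys,xs=np.nonzero(m); print(im[180:204,224:232].mean(1).round().astype(int))
for n,v in(('near',197),('pivot',190.5),('far',183.0)):
    for z in(.05,.064,.072): print(n,z,cast(ci,[[227.5,v]],z)[0].round(4)[:2])
print('box edge near/far at .05',cast(ci,[[228,206.5],[226,180]],.05).round(4)[:,:2].tolist())
E
```

```text
[152 175 168  76  19  22  23  22  25  23  21  13  14  18  17  26  52  62
  82  97 157 172 170 170]
near 0.05 [ 0.486  -0.2834]
near 0.064 [ 0.4983 -0.2829]
near 0.072 [ 0.5054 -0.2826]
pivot 0.05 [ 0.4594 -0.2796]
pivot 0.064 [ 0.4721 -0.2791]
pivot 0.072 [ 0.4794 -0.2788]
far 0.05 [ 0.4278 -0.275 ]
far 0.064 [ 0.4409 -0.2746]
far 0.072 [ 0.4485 -0.2743]
box edge near/far at .05 [[0.5241, -0.2874], [0.4135, -0.2778]]
```

Reading the edges in both views, the far (-x) edge only fits at the level height: .438 against .437 expected at 64 mm, but .445 against .438 if raised. The +x half also widens towards its outer end in the wrist view. So the +x half is most likely the raised one, and the contact height (~72 against 64 mm) will confirm it.

```bash
python3 -c "
from h import *
go([.485,-.283,.095],-4)"
```

```text
t 1.82 pos [ 0.4419 -0.3028  0.2195] yaw -4.05 tilt [-0.e+00 -1.e-04 -1.e+00] F [ 0.9  0.3 -0.3]
turn units -0.0001 shift units [ 0.1041 -0.0569  0.3112]
```

Request:
step_arm(plan="0.035 -0.019 0 0 0 0 1; 0.035 -0.019 0 0 0 0 1; 0.034 -0.019 0 0 0 0 1; 0 0 0.06 0 0 0 1; 0 0 0.06 0 0 0 1; 0 0 0.06 0 0 0 1; 0 0 0.06 0 0 0 1; 0 0 0.05 0 0 0 1; 0 0 0.02 0 0 0 1; 0 0 0 0 0 0 1")

```text
time: 2.65
tcp_pos: [0.4846, -0.2822, 0.0939]
eef_rot: [0.999, -0.035, -0.001, -0.001]
wrist_force: [-0.4, -0.9, 0.7]
gripper_width: 0.0006
gripper_force: 0.0
```

Request:
step_arm(plan="0 0 0.004 0 0 0 1; 0 0 0.004 0 0 0 1; 0 0 0.004 0 0 0 1; 0 0 0.004 0 0 0 1; 0 0 0.004 0 0 0 1; 0 0 0.003 0 0 0 1; 0 0 0.003 0 0 0 1; 0 0 0.003 0 0 0 1; 0 0 0 0 0 0 1; 0 0 0 0 0 0 1")

```text
time: 3.48
tcp_pos: [0.4858, -0.2823, 0.084]
eef_rot: [0.999, -0.035, 0.0, 0.0]
wrist_force: [1.8, 0.8, 3.0]
gripper_width: 0.0006
gripper_force: 1.1
```

I feel 3 N of contact at tip height 70 mm, so this is the raised half. I keep pressing.

Request:
step_arm(plan="0 0 0.003 0 0 0 1; 0 0 0.003 0 0 0 1; 0 0 0.003 0 0 0 1; 0 0 0.003 0 0 0 1; 0 0 0.003 0 0 0 1; 0 0 0.003 0 0 0 1; 0 0 0 0 0 0 1; 0 0 0 0 0 0 1; 0 0 0 0 0 0 1; 0 0 0 0 0 0 1")

```text
time: 4.32
tcp_pos: [0.4858, -0.2824, 0.078]
eef_rot: [0.999, -0.035, 0.0, 0.0]
wrist_force: [-2.3, 3.9, 18.1]
gripper_width: 0.0007
gripper_force: 9.6
```

The rocker reached its hard stop with the tip at 64 mm and 18 N. I lift off, take a picture, and work out the move to the tray.

Request:
step_arm(plan="0 0 -0.03 0 0 0 1; 0 0 -0.06 0 0 0 1; 0 0 -0.08 0 0 0 1; 0 0 -0.09 0 0 0 1; 0 0 -0.09 0 0 0 1; 0 0 0 0 0 0.0153 1; 0 0 0 0 0 0.0153 1; 0 0 0 0 0 0 1; 0 0 0 0 0 0 1; 0 0 0 0 0 0 1")

```text
time: 5.15
tcp_pos: [0.4852, -0.2821, 0.2161]
eef_rot: [0.992, -0.129, -0.001, -0.0]
wrist_force: [-0.4, 0.4, 1.1]
gripper_width: 0.0005
gripper_force: 0.0
```

```bash
python3 - <<'E'
from h import *; from station import arm
go([.506,.0935,.216],-15)
im=arm.get_image('wrist')[:,:,::-1]; cv2.imwrite('pics/w2.png',im)
ci=arm.camera_info('top'); im=cv2.imread('pics/top0.png'); hsv=cv2.cvtColor(im,cv2.COLOR_BGR2HSV)
for n,p,z in(('dishes',(334,273),.045),('pot',(368,270),.055),('timer',(283,271),.022),('rack',(222,168),.05)): print(n,cast(ci,[p],z)[0].round(3))
# scanner deck: front edge corners from crop0 (upper rim, z=.098)
c=np.array([[40,375],[283,437],[318,293],[76,225]])/3.3+[255,60]; print('deck',cast(ci,c,.098)[:,:2].round(4).tolist())
E
```

```text
t 5.15 pos [ 0.4852 -0.2821  0.2161] yaw -14.82 tilt [-1.3e-03  8.0e-04 -1.0e+00] F [-0.4  0.4  1.1]
turn units 0.0005 shift units [-1.928e-01 -9.206e-01  2.000e-04]
dishes [ 0.372 -0.019  0.045]
pot [ 0.377 -0.114  0.055]
timer [0.381 0.126 0.022]
rack [0.682 0.299 0.05 ]
deck [[0.65, 0.1604], [0.5911, -0.0435], [0.7159, -0.0778], [0.7823, 0.129]]
```

The scanner's front centre is at (.621,.0585) with a yaw of about -15.8°, so the tray face stands 60 mm proud and should finish 12 mm proud at (.609,.062). I move to a point 60 mm in front of the panel, then down.

Request:
step_arm(plan="0 0 0 0 0 0.0027 1; -0.0172 -0.0767 0 0 0 0 1; -0.0172 -0.0767 0 0 0 0 1; -0.0172 -0.0767 0 0 0 0 1; -0.0172 -0.0767 0 0 0 0 1; -0.0172 -0.0767 0 0 0 0 1; -0.0172 -0.0767 0 0 0 0 1; -0.0172 -0.0767 0 0 0 0 1; -0.0172 -0.0767 0 0 0 0 1; -0.0172 -0.0767 0 0 0 0 1")

```text
time: 6.03
tcp_pos: [0.5017, 0.0018, 0.2166]
eef_rot: [0.99, -0.139, -0.0, 0.0]
wrist_force: [1.3, 0.5, 0.3]
gripper_width: 0.0001
gripper_force: 0.0
```

Request:
step_arm(plan="-0.0172 -0.0767 0 0 0 0 1; -0.0172 -0.0767 0 0 0 0 1; -0.0172 -0.0767 0 0 0 0 1; 0 0 0 0 0 0 1; 0 0 0 0 0 0 1; 0 0 0.06 0 0 0 1; 0 0 0.06 0 0 0 1; 0 0 0.06 0 0 0 1; 0 0 0 0 0 0 1; 0 0 0 0 0 0 1")

```text
time: 6.87
tcp_pos: [0.5071, 0.0935, 0.1445]
eef_rot: [0.99, -0.139, -0.001, 0.0]
wrist_force: [-0.2, -0.3, 1.1]
gripper_width: 0.0007
gripper_force: 0.0
```

```bash
python3 - <<'E'
from h import *; from station import arm
go([.506,.0947,.070],-15.8)
w=arm.get_image('wrist')[:,:,::-1]; ci=arm.camera_info('wrist')
np.save('w3.npy',np.r_[ci['origin'],ci['orientation'],ci['fx'],ci['fy'],ci['cx'],ci['cy'],ci['k1']]); cv2.imwrite('pics/w3.png',w)
a=cv2.imread('pics/w2.png'); cv2.imwrite('pics/w23.png',np.vstack([cv2.resize(a[60:230,200:420],None,fx=1.5,fy=1.5),np.zeros((1,330,3),np.uint8)])if 0 else np.hstack([cv2.resize(w,(500,312)),cv2.resize(a[60:230,220:380],(294,312))]))
E
```

```text
t 6.87 pos [0.5071 0.0935 0.1445] yaw -16.02 tilt [-1.9e-03 -3.0e-04 -1.0e+00] F [-0.2 -0.3  1.1]
turn units -0.0006 shift units [-0.0035 -0.0021  0.1862]
```

View pics/w23.png

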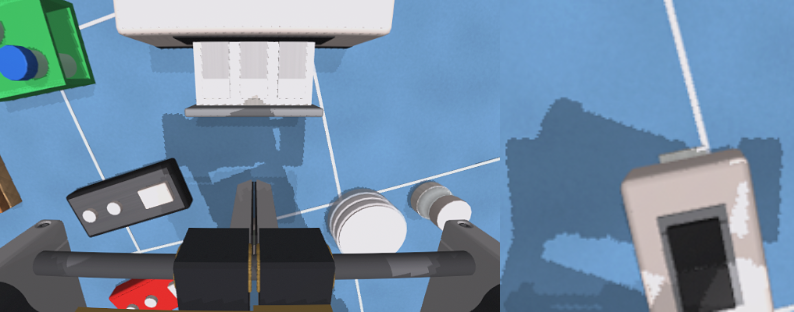

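The wrist view shows the panel centred at (254,110) in the half-scale image, in line with the fingertips at (254,185). The box's rocker half now looks flush. I go down and push.

Request:
step_arm(plan="0 0 0.062 0 0 0 1; 0 0 0.062 0 0 0 1; 0 0 0.062 0 0 0 1; 0.03 0 0 0 0 0 1; 0.03 0 0 0 0 0 1; 0.02 0 0 0 0 0 1; 0.02 0 0 0 0 0 1; 0.02 0 0 0 0 0 1; 0.02 0 0 0 0 0 1; 0.02 0 0 0 0 0 1")

```text
time: 7.75
tcp_pos: [0.5696, 0.0767, 0.0708]
eef_rot: [0.99, -0.139, 0.0, -0.0]
wrist_force: [-2.6, 0.6, 1.9]
gripper_width: 0.0002
gripper_force: 1.6
```

Request:
step_arm(plan="0.015 0 0 0 0 0 1; 0.015 0 0 0 0 0 1; 0.015 0 0 0 0 0 1; 0.012 0 0 0 0 0 1; 0.01 0 0 0 0 0 1; 0.008 0 0 0 0 0 1; 0.005 0 0 0 0 0 1; 0 0 0 0 0 0 1; 0 0 0 0 0 0 1; 0 0 0 0 0 0 1")

```text
time: 8.58
tcp_pos: [0.5997, 0.068, 0.0702]
eef_rot: [0.99, -0.139, 0.0, 0.0]
wrist_force: [-0.4, 0.1, 0.1]
gripper_width: 0.0008
gripper_force: 0.0
```

Request:
step_arm(plan="0.003 0 0 0 0 0 1; 0.003 0 0 0 0 0 1; 0.003 0 0 0 0 0 1; 0.003 0 0 0 0 0 1; 0.003 0 0 0 0 0 1; 0.003 0 0 0 0 0 1; 0 0 0 0 0 0 1; 0 0 0 0 0 0 1; 0 0 0 0 0 0 1; 0 0 0 0 0 0 1")

```text
time: 9.42
tcp_pos: [0.6004, 0.0678, 0.0702]
eef_rot: [0.99, -0.138, -0.008, 0.0]
wrist_force: [-56.3, 9.4, 34.5]
gripper_width: 0.0005
gripper_force: 28.6
```

The tray is at its hard stop: 56 N, with less than 1 mm of movement. I back off, rise, and look at the keypad.

Request:
step_arm(plan="-0.01 0 0 0 0 0 1; -0.02 0 0 0 0 0 1; -0.03 0 0 0 0 0 1; -0.05 0 0 0 0 0 1; -0.06 0 0 0 0 0 1; -0.06 0 0 0 0 0 1; 0 0 -0.07 0 0 0 1; 0 0 -0.09 0 0 0 1; 0 0 -0.09 0 0 0 1; 0 0 -0.05 0 0 0 1")

```text
time: 10.25
tcp_pos: [0.5189, 0.0915, 0.1943]
eef_rot: [0.99, -0.139, 0.002, -0.001]
wrist_force: [-0.3, -0.1, -0.1]
gripper_width: 0.0005
gripper_force: 0.0
```

```bash
python3 - <<'E'
from h import *; from station import arm
w=arm.get_image('wrist')[:,:,::-1]; ci=arm.camera_info('wrist'); cv2.imwrite('pics/w4.png',w)
t=arm.get_image('top')[:,:,::-1]; cv2.imwrite('pics/top4.png',t); ct=arm.camera_info('top')
for n,im,c in(('wrist',w,ci),('top',t,ct)):
    hsv=cv2.cvtColor(im,cv2.COLOR_BGR2HSV); g=im.max(2); m=((hsv[...,1]<60)&(g>140)).astype(np.uint8)
    print(n); rects(im,m,(0,60,300,400) if n=='wrist' else (200,210,270,255),.035,c)
go([.491,.2217,.2],3)
cv2.imwrite('pics/v4.png',np.hstack([cv2.resize(w,(500,312)),cv2.resize(t[60:260,190:370],(281,312))]))
E
```

```text
wrist
px [187. 375.] c [324.9 335.7] size [18.3 18.5] ang 7.4
px [209. 364.] c [333.7 300.3] size [17.7 17.8] ang 75.6
px [ 59. 284.] c [490.1 435.8] size [14.9  4.1] ang 75.8
px [276. 288.] c [417.7 182.2] size [46.4  4.2] ang 89.6
px [186. 308.] c [417.6 300. ] size [ 61.5 135.2] ang 23.2
px [143. 265.] c [486.2 320.9] size [16.8 19.7] ang 26.4
px [171. 257.] c [487.8 284.5] size [16.6 19.6] ang 27.0
px [218. 242.] c [489.8 226.2] size [27.1 39.9] ang 2.0
px [136. 175.] c [583.6 282.7] size [112.7   4.9] ang 0.3
px [  7. 114.] c [683.7 389.6] size [20.6 36.8] ang 59.3
px [276.  82.] c [632.3 111.5] size [46.8  9.2] ang 73.8
px [243.  66.] c [655.3 137.4] size [109.9  11.1] ang 73.4
px [ 1. 70.] c [726.4 375.3] size [ 2.3 18.8] ang 60.4
top
px [216. 236.] c [486.6 317.6] size [14.6 14.4] ang 88.4
px [228. 234.] c [488.5 281.9] size [14.5 13.9] ang 44.6
px [244. 233.] c [490.2 237.4] size [26.   8.6] ang 0.5
t 10.35 pos [0.5195 0.0915 0.1941] yaw -15.97 tilt [ 7.1e-03  7.0e-04 -1.0e+00] F [ 0.9 -0.3 -0.3]
turn units -0.0527 shift units [-0.0542 -0.3289 -0.0148]
```

View pics/v4.png

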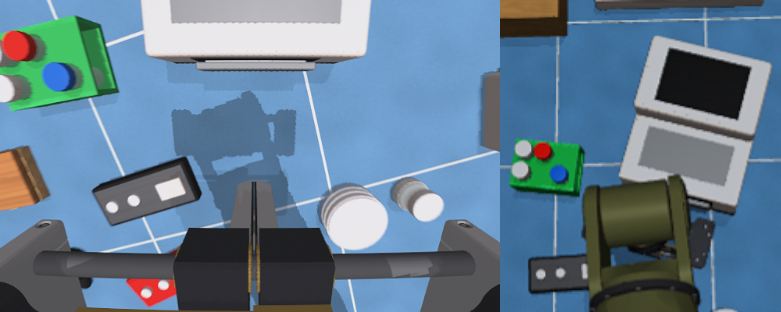

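The tray is home, with the panel flush under the scanner at (254,66). The wide key measures 27x40 mm at (.490,.225), averaged over both views (26x38 expected). I move above it.

Request:
step_arm(plan="0 0 0 0 0 -0.0171 1; 0 0 0 0 0 -0.0171 1; 0 0 0 0 0 -0.0171 1; -0.0118 -0.067 0 0 0 0 1; -0.0118 -0.067 0 0 0 0 1; -0.0118 -0.067 0 0 0 0 1; -0.0118 -0.067 0 0 0 0 1; -0.0118 -0.067 0 0 0 0 1; 0 0 0 0 0 0 1; 0 0 0 0 0 0 1")

```text
time: 11.18
tcp_pos: [0.4881, 0.2249, 0.1892]
eef_rot: [1.0, 0.023, -0.0, 0.0]
wrist_force: [-0.7, -0.9, -0.3]
gripper_width: 0.0005
gripper_force: 0.0
```

Request:
step_arm(plan="0 0 0.06 0 0 0 1; 0 0 0.07 0 0 0 1; 0 0 0.07 0 0 0 1; 0 0 0.04 0 0 0 1; 0 0 0.02 0 0 0 1; 0 0 0 0 0 0 1; 0 0 0 0 0 0 1; 0 0 0 0 0 0 1; 0 0 0 0 0 0 1; 0 0 0 0 0 0 1")

```text
time: 12.02
tcp_pos: [0.4892, 0.2242, 0.0872]
eef_rot: [1.0, 0.022, 0.001, -0.0]
wrist_force: [0.3, 0.4, -0.9]
gripper_width: 0.0004
gripper_force: 0.0
```

```bash
python3 - <<'E'
from h import *; from station import arm
go([.490,.2245,.049],2.5)
w=arm.get_image('wrist')[:,:,::-1]; cv2.imwrite('pics/w5.png',w[130:400,140:500]); ci=arm.camera_info('wrist')
E
```

```text
t 12.02 pos [0.4892 0.2242 0.0872] yaw 2.5 tilt [ 1.5e-03  5.0e-04 -1.0e+00] F [ 0.3  0.4 -0.9]
turn units 0.0 shift units [ 0.0021 -0.0005  0.0955]
```

View pics/w5.png

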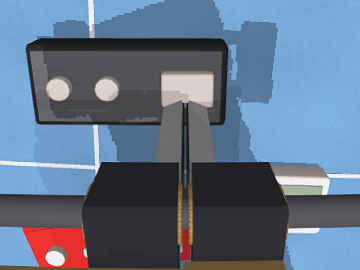

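The tips at crop (184,100) line up with the wide key at (187,89), allowing for parallax, and the round keys at (58,89) and (107,89) are clear. I press.

Request:
step_arm(plan="0 0 0.03 0 0 0 1; 0 0 0.03 0 0 0 1; 0 0 0.018 0 0 0 1; 0 0 0.004 0 0 0 1; 0 0 0.004 0 0 0 1; 0 0 0.004 0 0 0 1; 0 0 0.004 0 0 0 1; 0 0 0.004 0 0 0 1; 0 0 0 0 0 0 1; 0 0 0 0 0 0 1")

```text
time: 12.9
tcp_pos: [0.4889, 0.2242, 0.0474]
eef_rot: [1.0, 0.022, 0.0, -0.0]
wrist_force: [-0.7, 0.1, 3.5]
gripper_width: 0.0002
gripper_force: 1.5
```

Request:
step_arm(plan="0 0 0.003 0 0 0 1; 0 0 0.003 0 0 0 1; 0 0 0.003 0 0 0 1; 0 0 0.002 0 0 0 1; 0 0 0 0 0 0 1; 0 0 0 0 0 0 1; 0 0 0 0 0 0 1; 0 0 0 0 0 0 1; 0 0 0 0 0 0 1; 0 0 0 0 0 0 1")

```text
time: 13.73
tcp_pos: [0.489, 0.2243, 0.044]
eef_rot: [1.0, 0.022, 0.0, -0.0]
wrist_force: [-6.9, -1.8, 19.4]
gripper_width: 0.0004
gripper_force: 10.2
```

The key is at its stop, with the tip at 30 mm and 19 N. I let it up and move clear.

Request:
step_arm(plan="0 0 -0.005 0 0 0 1; 0 0 -0.01 0 0 0 1; 0 0 -0.02 0 0 0 1; 0 0 -0.05 0 0 0 1; 0 0 -0.08 0 0 0 1; 0 0 -0.09 0 0 0 1; 0 0 -0.09 0 0 0 1; 0 0 -0.06 0 0 0 1; 0 0 0 0 0 0 1; 0 0 0 0 0 0 1")

```text
time: 14.57
tcp_pos: [0.4889, 0.2242, 0.2057]
eef_rot: [1.0, 0.022, 0.001, -0.0]
wrist_force: [0.5, 0.2, -0.7]
gripper_width: 0.0008
gripper_force: 0.0
```

Request:
step_arm(plan="-0.02 0.08 0 0 0 0 1; -0.02 0.08 0 0 0 0 1; -0.02 0.08 0 0 0 0 1; -0.02 0.08 0 0 0 0 1; -0.02 0.08 0 0 0 0 1; -0.02 0.08 0 0 0 0 1; -0.02 0.08 0 0 0 0 1; 0 0 0 0 0 0 1; 0 0 0 0 0 0 1; 0 0 0 0 0 0 1")

```text
time: 15.4
tcp_pos: [0.4423, -0.0018, 0.2038]
eef_rot: [1.0, 0.022, -0.001, -0.0]
wrist_force: [0.8, -0.5, 0.0]
gripper_width: 0.0006
gripper_force: 0.0
```

```bash
python3 - <<'E'
from h import *; from station import arm
go([.49,.22,.2]); t=arm.get_image('top')[:,:,::-1]; s=arm.get_image('scene')[:,:,::-1]
cv2.imwrite('pics/fin.png',np.vstack([t[60:310,140:520],s[90:340,130:510]])[:, :])
ci=arm.camera_info('top'); g=t.max(2); rects(t,(g<70).astype(np.uint8),(200,210,270,255),.026,ci)
E
```

```text
t 15.4 pos [ 0.4423 -0.0018  0.2038] yaw 2.48 tilt [-1.6e-03  3.0e-04 -1.0e+00] F [ 0.8 -0.5  0. ]
turn units -0.0 shift units [ 0.1431 -0.5487  0.0095]
px [234. 235.] c [488.5 266.2] size [ 65.9 151.9] ang 2.5
```

View pics/fin.png

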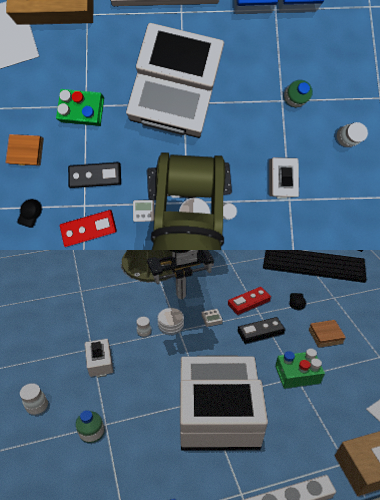

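The final views show the tray home, the keypad unmoved at (488.5,266.2) mm, the bystanders in place, and the arm clear at z 0.20. The rocker's on-state rests on its hard stop at 64 mm.

```bash
python3 -c "
from station import arm
print(arm.hand_in())"
```

```text
the job is handed in; nothing more can be done
None
```

I switched the rocker on, pushed the tray home, pressed the wide key fully and released it, and moved the arm clear; the job was handed in at about 15.5 s, with no verdict returned.

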